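Lock the detergent tub away in the child-safe box

TASK

Lock the yellow detergent tub away from children: set it upright in the open acrylic box, keeping hold of it until it is down on the box's floor, then shut the lid fully, and then turn the red lock knob clockwise past its stiff point until it clicks home with its tongue over the lid. Leave the green tub, the dish and the lint brush where they are.

Things in the scene. Friction and masses are not known exactly. Their poses are not given: they have to be found in the camera images.
- yellow_tub_mid (a point): centre of the closed yellow tub, 40 mm above its underside. The tub is a loose upright cylinder 80 mm tall, 58 mm in diameter (its white cap, the top 16 mm, is 60 mm), about 0.3 kg. z axis points to its top.
- box: fixed clear acrylic box, grey floor and corners; origin at the centre of its underside, on the work surface. x points to its hinge side (roughly away from the robot), y along its long side, z up. Outside 130 (x) by 180 (y) by 106 mm high; walls 5, floor 6 mm thick. The grey lock post (44 mm square, 112 mm high) that carries the knob stands in front, centred 95 mm from the origin along -x.
- lid (a joint): angle (rad) of the blue-framed clear lid (130 by 180 mm, 6 mm thick): 0 shut flat on the rim, 1.57 upright, stop at 1.9. Starts at 1.6 to 1.85, leaning a little beyond upright, away from the robot. The hinge is stiff: the lid stays where it is left; about 3 N at its free edge moves it.
- lid_hinge (a point): middle of the lid's hinge line, which runs along the box's y axis at its far rim, 65 mm from the box's origin along its x and 106 mm up; axes as the box's. The lid's under face passes through the hinge line.
- lid_edge (a point): middle of the lid's free edge, half-way through its thickness, 130 mm from the hinge line; moves with the lid
- knob (a joint): angle (rad) of the red lock knob, growing clockwise seen from above, 0 to the stop at 1.57 (locked). Starts between 0 and 0.3 (unlocked) and turns freely to 0.63; there a sprung detent resists with up to about 0.2 N m until 1.15. Past 1.2 it snaps on by itself to 1.57 and stays; let go before 1.1 it springs back to 0.63.
- knob_grip (a point): point on the knob's vertical axis, 150 mm above the work surface, at the height to grip its red bar: 80 mm long, 14 mm thick, from 123 to 169 mm up, centred on the axis. It lies along the box's y at knob 0, along the box's x at 1.57; this point's own y runs along the bar. Under the bar a steel tongue, 22 mm wide, 117 to 123 mm up, reaches 55 mm from the axis towards +y.
- green_tub_mid (a point): centre of a closed green tub of the same shape and size as the yellow one; bystander, leave it
- dish: blue ceramic dish, 100 mm wide, 35 mm high; origin at the centre of its underside; bystander, leave it
- lint_brush: lint brush, 170 mm long, 50 mm wide, blue with a red underside, lying along its x axis; bystander, leave it
Things that resemble listed ones, but are neither listed nor needed, are in the scene too. What is shaped like the part that bears yellow_tub_mid but blue is not meant.

How it is judged:
By the outcome, as a careful person would: the job done as asked, in the order asked, and still so for the second after the job is handed in, with the robot touching nothing.
It also fails if it takes over 72 s, if anything falls off the work surface, if the arm or the gripper's body presses on something with over 40 N, if the wrist force passes 120 N, or if a joint passes its speed limit or range.

ROBOT

A 7-joint arm with a two-finger parallel gripper is mounted at the origin on the work surface. World frame = base frame: x ahead of the robot, y to its left, z up, the work surface at z = 0. Lengths are in m, angles in rad, forces in N, time in s.
With the tool pointing down it reaches from about 0.4 to 0.85 m from the base axis. Payload 10.4 kg.
Tool frame: the origin (TCP) lies between the finger pads; the fingertips stand 11 mm ahead of it and the grasp point (between the pads) lies 8 mm behind it (tip_reach is the distance from the TCP to the fingertips, in m); z points along the fingers, y is the line along which they close (so a half turn about z gives the same grasp; the last joint's range is limited). The gripper opens to 85 mm and grips with 20 to 120 N. Pads are 22 mm wide; open, the fingers measure 114 mm over their backs; the gripper's body (76 mm by 85 mm) begins 54 mm behind the grasp point. The pads swing forward as they close: fully open they stand 13 mm farther back than shut.
Start: joints at [1.135, 0.332, -0.065, 1.46, 0.022, 1.35, -0.088], TCP at [0.251, -0.573, 0.242] pointing down, gripper open.
Joint ranges: [-2.6, 2.6], [-0.5, 2.12], [-1.47, 1.34], [0.16, 2.42], [-1.27, 4.41], [0.06, 2.06], [-2.6, 2.6]. Speed limits (rad/s): [2.22, 2.22, 2.79, 2.79, 3.14, 3.14, 3.14].

INTERFACE

Orientations are given as a unit quaternion [x, y, z, w].
In Python, from workcell import * gives the robot as it stands.
- The arm moves only by the shell command python3 -m inch 'ROWS' [OPENING] [FORCE]. ROWS is JSON, a list of rows, each an object with "slide": the shift along the world's x, y, z in m, a list of three; "yaw": the turn about the world's z in rad. A call has 1 to 20 rows; each row is the pose to reach, as a shift and turn from the pose commanded when the call began; what a row does not reach only later rows make up. A row lasts 1/12 s, in which the tool goes at most 41.7 mm and 7.16 degrees, less where a joint would pass 70% of its speed; a pose out of reach is approached as far as the arm can. A call with a gripper value outside its range is refused whole. OPENING is the closure in counts, from 0 (fully open) to 255 (shut), set as the call begins (- or left out, the last holds). The fingers move at their own pace and stop on an object; FORCE is the grip in N (left out, the last holds). Time passes only in rows, so rows that repeat a pose let the fingers close. It gives the time, the measured TCP pose, the force, the opening and the grip force at its end, in the units of the state.
- get_obs(): the state, without advancing time (a new reading comes with each control period).
- camera(name): name is "scene" or "top" or "wrist"; returns a dict with "frame" (384x512x3 uint8, red, green, blue), "fx", "fy", "cx", "cy" (pixels), "extrinsics" (4x4, takes a point from world to camera coordinates). Camera axes: x right, y down, z forward; pixel columns grow to the right and rows downward; lengths in m; the calibration is good to about 2 mm. A picture is of the moment at which its call begins. There is no depth.
- hand_in(): hands the job in; it is judged then, once.
The state is a dict: "clock": time; "joint_pos": joint angles; "joint_velocities": joint speeds; "tau": joint torques, N m; "position": TCP position; "ee_rot": TCP orientation; "ft_force": force on the tool from outside, world axes, zero at the start; "torque": the same for the moment, N m; "grip_width": opening from 0.0 (shut) to 1.0 (fully open); "grasp_force": force on a finger pad.
Only numpy, scipy, OpenCV 4.12 (cv2) and the standard library are available. Lean on these libraries where they do the work, as an engineer would, in place of code of your own. Each camera call takes 0.05 s, during which the arm holds its last target. There are 200 camera calls.

## Working session

There is one attempt and no reset: what is moved stays moved. The work goes in short steps, Python scripts to look and compute and a shell command to move; the robot and the scene stay as the last step left them, time stands still between calls to the robot, and variables do not carry over. Pictures are saved under pics/ and viewed, at most 10 in all, crops included, and the job is handed in when it is done.

```bash
mkdir -p pics && cat > h.py <<'E'
from workcell import *
import numpy as np, cv2, json
def snap(n,f):
    c=camera(n); cv2.imwrite(f,c["frame"][:,:,::-1]); 
    np.savez(f[:-4]+'.npz',**{k:c[k] for k in("fx","fy","cx","cy","extrinsics")}); return c
def back(c,u,v,z):
    E=np.array(c["extrinsics"]);R,t=E[:3,:3],E[:3,3]
    d=R.T@np.array([(u-c["cx"])/c["fx"],(v-c["cy"])/c["fy"],1]);o=-R.T@t
    return o+d*(z-o[2])/d[2]
def proj(c,p):
    E=np.array(c["extrinsics"]);q=E[:3,:3]@np.array(p)+E[:3,3]
    return np.array([c["fx"]*q[0]/q[2]+c["cx"],c["fy"]*q[1]/q[2]+c["cy"]])
E
python3 - <<'E'
from h import *
print(get_obs())
for n in("scene","top"):
    c=snap(n,f"pics/{n}0.png"); E=np.array(c["extrinsics"]);print(n,c["fx"],(-E[:3,:3].T@E[:3,3]).round(3),E[:3,:3].round(2).tolist())
a=cv2.imread("pics/scene0.png");b=cv2.imread("pics/top0.png")
cv2.imwrite("pics/scene0b.png",cv2.resize(a,(800,600),interpolation=cv2.INTER_CUBIC))
cv2.imwrite("pics/top0b.png",cv2.resize(b,(800,600),interpolation=cv2.INTER_CUBIC))
E
```

```text
{'clock': 0.0, 'joint_pos': array([ 1.13538484,  0.33286594, -0.06470179,  1.46095861,  0.02162048,
        1.34992321, -0.08850075]), 'joint_velocities': array([ 0.00105203,  0.00068037,  0.00093643,  0.00067208,  0.00011121,
       -0.00011399,  0.00101646]), 'tau': array([-1.95750495e-04, -6.25419259e+01,  4.92670492e-02, -3.91607237e+01,
        1.62912242e-02,  9.58540913e-03, -1.09939151e-04]), 'position': array([ 0.25058048, -0.57215896,  0.24151139]), 'ee_rot': array([ 9.78770847e-01,  2.04956328e-01, -1.92759363e-04, -7.03508112e-04]), 'ft_force': array([0.13359293, 0.24161546, 0.53387601]), 'torque': array([ 0.0365107 , -0.03823045, -0.01333143]), 'grasp_force': 0.0, 'grip_width': 0.9989849529351518}
scene 465.04821746291543 [ 1.515 -0.267  1.093] [[0.28, 0.96, -0.01], [0.66, -0.2, -0.72], [-0.69, 0.19, -0.69]]
top 407.9163171348136 [ 0.406 -0.013  1.078] [[0.03, -1.0, 0.0], [-0.99, -0.03, -0.11], [0.11, -0.0, -0.99]]
```

View pics/scene0b.png

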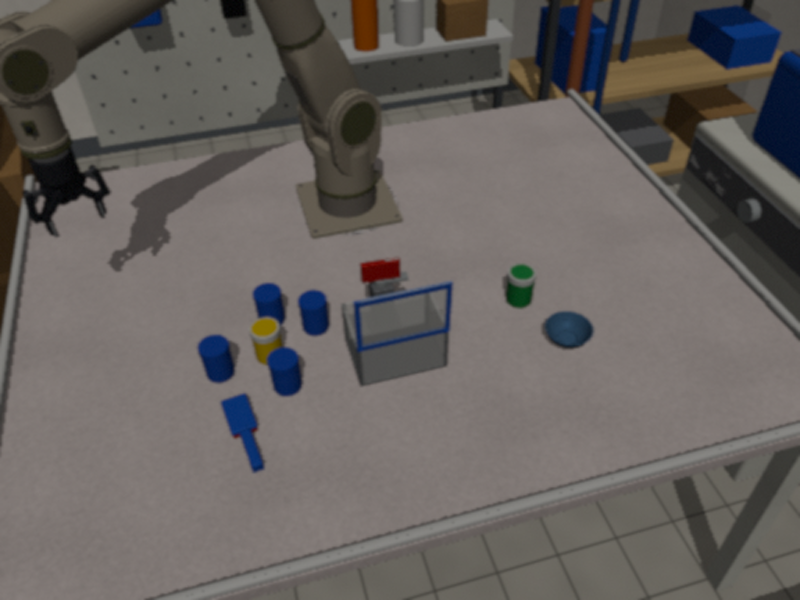

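View pics/top0b.png

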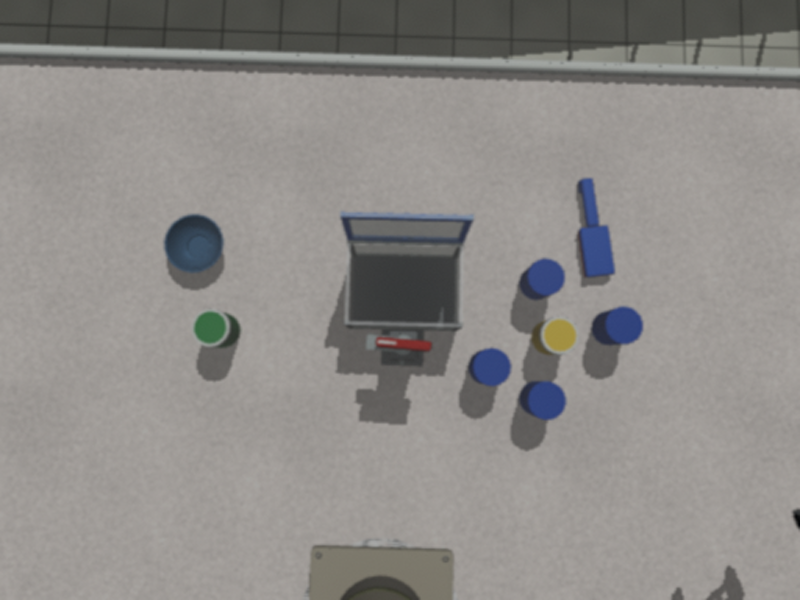

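The pictures show the yellow tub at top-view (558,336) of 800x600, ringed by four blue ones at (545,279), (619,326), (491,367) and (545,400). The box is centred near (404,290) with its front rim at row 325. The red knob bar runs from (377,342) to (431,346), and the lid leans away.

```bash
python3 - <<'E'
from h import *
c=dict(np.load("pics/top0.npz")); im=cv2.imread("pics/top0.png");s=1.5625
hsv=cv2.cvtColor(im,cv2.COLOR_BGR2HSV)
def blobs(lo,hi,z,name,minA=40):
    m=cv2.inRange(hsv,lo,hi);n,l,st,ce=cv2.connectedComponentsWithStats(m)
    for i in range(1,n):
        if st[i,4]>minA:
            cn=max(cv2.findContours((l==i).astype(np.uint8),0,2)[0],key=cv2.contourArea)
            r=cv2.minAreaRect(cn)
            print(name,st[i].tolist(),ce[i].round(1),back(c,*ce[i],z).round(4)[:2],"rect",np.round(r[0],1),np.round(r[1],1),round(r[2],1))
blobs((20,120,90),(35,255,255),.08,"yellow")
blobs((105,150,60),(125,255,255),.08,"blue")
blobs((0,150,80),(8,255,255),.169,"red")
blobs((50,100,50),(80,255,255),.08,"green")
for uv in [(348,323),(461,326)]: print("front rim",back(c,uv[0]/s,uv[1]/s,.106).round(3))
for uv in [(377,342),(431,346)]: print("bar",back(c,uv[0]/s,uv[1]/s,.169).round(3))
crop=im[110:270,200:430]; cv2.imwrite("pics/crop0.png",cv2.resize(crop,None,fx=3.4,fy=3.4,interpolation=cv2.INTER_CUBIC))
E
```

```text
yellow [349, 205, 19, 19, 287] [358.  214.1] [ 0.4652 -0.2684] rect [358. 214.] [18. 18.] 90.0
blue [374, 146, 18, 30, 366] [382.4 161.7] [ 0.5973 -0.3291] rect [381.8 160.3] [28.3 15. ] 81.5
blue [388, 198, 22, 21, 353] [398.9 207.8] [ 0.4837 -0.3689] rect [398.5 207.5] [21.2 19.8] 45.0
blue [304, 224, 21, 21, 347] [314.  234.4] [ 0.4128 -0.1615] rect [314. 234.] [20. 20.] 90.0
blue [339, 245, 22, 22, 373] [349.1 255.8] [ 0.3636 -0.2472] rect [349.5 255.5] [21. 21.] 90.0
red [254, 218, 21, 6, 95] [264.4 220.2] [ 0.4405 -0.0374] rect [264. 220.] [20.3  4.8] 5.2
green [125, 200, 19, 19, 264] [134.  209.1] [0.4617 0.2797] rect [134. 209.] [17.  18.4] 45.0
front rim [0.472 0.061 0.106]
front rim [ 0.472 -0.111  0.106]
bar [0.442 0.014 0.169]
bar [ 0.438 -0.063  0.169]
```

View pics/crop0.png

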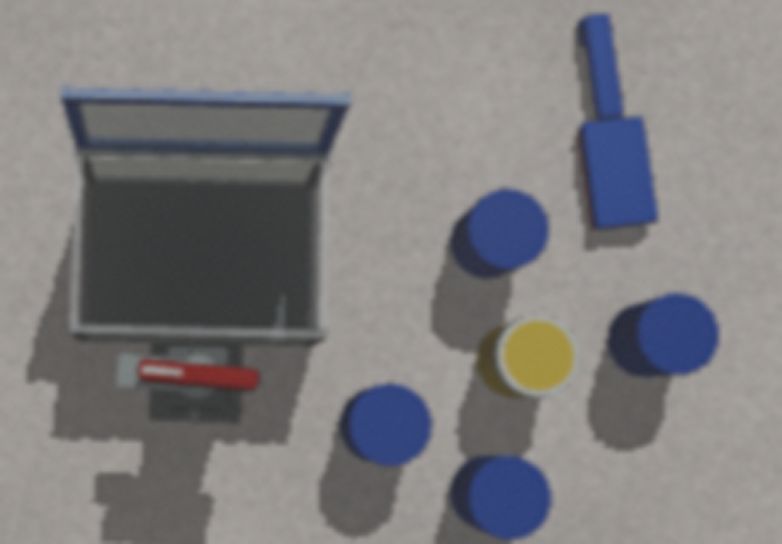

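```bash
python3 - <<'E'
from h import *
from scipy.optimize import least_squares
c=dict(np.load("pics/top0.npz")); s=dict(np.load("pics/scene0.npz"))
P=lambda u,v:(200+u/3.4,110+v/3.4)
pts=[((-.065,.09,.106),P(69,336)),((-.065,-.09,.106),P(324,341)),((.065,.09,.106),P(80,152)),((.065,-.09,.106),P(330,158))]
for q,uv in pts: print(back(c,*uv,.106).round(4))
def W(p,q): cs,sn=np.cos(p[2]),np.sin(p[2]); return np.array([p[0]+cs*q[0]-sn*q[1],p[1]+sn*q[0]+cs*q[1],q[2]])
f=lambda p:np.concatenate([proj(c,W(p,q))-uv for q,uv in pts])
r=least_squares(f,[.535,-.025,0]);print("box",r.x.round(4),r.fun.round(1),"knob",W(r.x,(-.095,0,.15)).round(4))
# knob bar ends (top face)
a=back(c,*P(139,370),.169);b=back(c,*P(259,379),.169);print("bar",a.round(4),b.round(4),np.linalg.norm(a-b),"ang",np.degrees(np.arctan2(*(a-b)[[1,0]])).round(1),"mid",((a+b)/2).round(4))
# lid free edge: crop ends (63,92),(350,98); angle fit
for ang in (1.6,1.7,1.8,1.85):
    x=.065-.13*np.cos(ang);z=.106+.13*np.sin(ang)
    print(ang,[((proj(c,W(r.x,(x,y,z)))-(200,110))*3.4).round() for y in(.09,-.09)])
print("B1",back(c,*P(508,230),.08).round(3),back(c,*P(538,356),.08).round(4))
print("yellow in scene(800 scale)",proj(s,(.465,-.268,.08))*1.5625,proj(s,(.465,-.268,0))*1.5625)
E
```

```text
[0.4669 0.0667 0.106 ]
[ 0.4685 -0.1122  0.106 ]
[0.598  0.0638 0.106 ]
[ 0.5989 -0.1141  0.106 ]
box [ 0.5331 -0.0239 -0.0018] [ 0.2 -0.6  0.7  0.3 -0.9 -0.1 -0.   0.4] knob [ 0.4381 -0.0237  0.15  ]
bar [0.442  0.0149 0.169 ] [ 0.4384 -0.0637  0.169 ] 0.07870933795935271 ang 87.4 mid [ 0.4402 -0.0244  0.169 ]
1.6 [array([ 62., 104.]), array([352., 113.])]
1.7 [array([63., 84.]), array([353.,  93.])]
1.8 [array([64., 65.]), array([353.,  74.])]
1.85 [array([64., 56.]), array([352.,  65.])]
B1 [ 0.555 -0.247  0.08 ] [ 0.4638 -0.2691  0.08  ]
yellow in scene(800 scale) [264.20833573 327.75753248] [270.08757801 355.28063785]
```

```bash
python3 -m inch '[{"slide":[0.214,0.303,-0.02],"yaw":-1.02},{"slide":[0.214,0.303,-0.02],"yaw":-1.02},{"slide":[0.214,0.303,-0.02],"yaw":-1.02},{"slide":[0.214,0.303,-0.02],"yaw":-1.02},{"slide":[0.214,0.303,-0.02],"yaw":-1.02},{"slide":[0.214,0.303,-0.02],"yaw":-1.02},{"slide":[0.214,0.303,-0.02],"yaw":-1.02},{"slide":[0.214,0.303,-0.02],"yaw":-1.02},{"slide":[0.214,0.303,-0.02],"yaw":-1.02},{"slide":[0.214,0.303,-0.02],"yaw":-1.02},{"slide":[0.214,0.303,-0.02],"yaw":-1.02},{"slide":[0.214,0.303,-0.02],"yaw":-1.02},{"slide":[0.214,0.303,-0.02],"yaw":-1.02}]' 0
python3 - <<'E'
from h import *
o=get_obs();print(o["position"],o["ee_rot"],o["joint_pos"])
c=snap("wrist","pics/w1.png")
print(proj(c,(.4645,-.2688,.08)))
im=cv2.imread("pics/w1.png");hsv=cv2.cvtColor(im,cv2.COLOR_BGR2HSV)
m=cv2.inRange(hsv,(20,120,90),(35,255,255));k=cv2.moments(m,True)
if k["m00"]:
  u=k["m10"]/k["m00"],k["m01"]/k["m00"];print(u,k["m00"],back(c,*u,.08))
E
```

```text
clock: 1.18
position: [0.4641, -0.2705, 0.2221]
ee_rot: [0.954, -0.299, -0.0, 0.0]
ft_force: [-0.2, -0.8, 0.7]
grip_width: 1.002
grasp_force: 0.0
[ 0.46405428 -0.27047195  0.2221057 ] [ 9.54165302e-01 -2.99279780e-01 -3.16719674e-04  2.99774480e-04] [ 0.64088316  0.16346687 -0.22029187  1.71343864  0.03795156  1.26933211
 -1.76652967]
[253.65828942 189.82739753]
(254.34857142857143, 185.78753246753246) 1925.0 [ 0.46760508 -0.27183386  0.08      ]
```

View pics/w1.png

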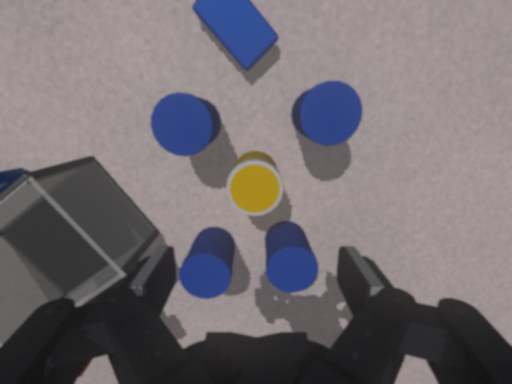

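The picture shows the yellow cap at (255,187), with the blue tubs at (185,124), (328,113), (208,270) and (292,262). The closing line along image x passes clear between them, so I descend.

```bash
python3 -m inch '[{"slide":[0.002,0.001,-0.04],"yaw":0},{"slide":[0.002,0.001,-0.075],"yaw":0},{"slide":[0.002,0.001,-0.105],"yaw":0},{"slide":[0.002,0.001,-0.135],"yaw":0},{"slide":[0.002,0.001,-0.16],"yaw":0},{"slide":[0.002,0.001,-0.178],"yaw":0},{"slide":[0.002,0.001,-0.186],"yaw":0},{"slide":[0.002,0.001,-0.186],"yaw":0}]' 0
python3 -m inch '[{"slide":[0,0,0],"yaw":0},{"slide":[0,0,0],"yaw":0},{"slide":[0,0,0],"yaw":0},{"slide":[0,0,0],"yaw":0},{"slide":[0,0,0],"yaw":0},{"slide":[0,0,0],"yaw":0},{"slide":[0,0,0],"yaw":0},{"slide":[0,0,0],"yaw":0}]' 255 40
```

```text
clock: 1.9
position: [0.465, -0.2691, 0.0347]
ee_rot: [0.954, -0.3, -0.002, -0.0]
ft_force: [0.2, -0.3, -0.7]
grip_width: 1.005
grasp_force: 0.0
clock: 2.57
position: [0.4675, -0.2696, 0.0381]
ee_rot: [0.954, -0.299, 0.001, 0.001]
ft_force: [-1.1, -0.9, 6.6]
grip_width: 0.68
grasp_force: 38.9
```

```bash
python3 -m inch '[{"slide":[0,0,0.02],"yaw":0},{"slide":[0,0,0.05],"yaw":0},{"slide":[0,0,0.085],"yaw":0},{"slide":[0,0,0.12],"yaw":0},{"slide":[0.005,0.02,0.145],"yaw":0.1},{"slide":[0.015,0.05,0.155],"yaw":0.2},{"slide":[0.025,0.085,0.155],"yaw":0.3},{"slide":[0.035,0.12,0.155],"yaw":0.4},{"slide":[0.045,0.155,0.155],"yaw":0.5},{"slide":[0.055,0.19,0.155],"yaw":0.6},{"slide":[0.062,0.22,0.155],"yaw":0.605},{"slide":[0.066,0.24,0.155],"yaw":0.605},{"slide":[0.066,0.245,0.155],"yaw":0.605},{"slide":[0.066,0.245,0.155],"yaw":0.605},{"slide":[0.066,0.245,0.155],"yaw":0.605}]'
python3 - <<'E'
from h import *
o=get_obs();print(o["position"],o["joint_pos"].round(2))
snap("scene","pics/s2.png");snap("wrist","pics/w2.png");snap("top","pics/t2.png")
a=cv2.imread("pics/s2.png")[160:270,190:340];b=cv2.imread("pics/t2.png")[110:240,200:330]
a=cv2.resize(a,(400,300),interpolation=2);b=cv2.resize(b,(300,300),interpolation=2);w=cv2.resize(cv2.imread("pics/w2.png"),(400,300))
cv2.imwrite("pics/m2.png",np.vstack([np.hstack([a,w]),np.hstack([b,np.zeros((300,500,3),np.uint8)])]))
E
```

```text
clock: 3.82
position: [0.5326, -0.0244, 0.1916]
ee_rot: [1.0, -0.001, 0.0, 0.0]
ft_force: [0.3, -1.4, -2.4]
grip_width: 0.681
grasp_force: 41.8
[ 0.53260386 -0.02439239  0.19158052] [ 0.37  0.2  -0.46  1.75  0.1   1.21 -1.69]
```

View pics/m2.png

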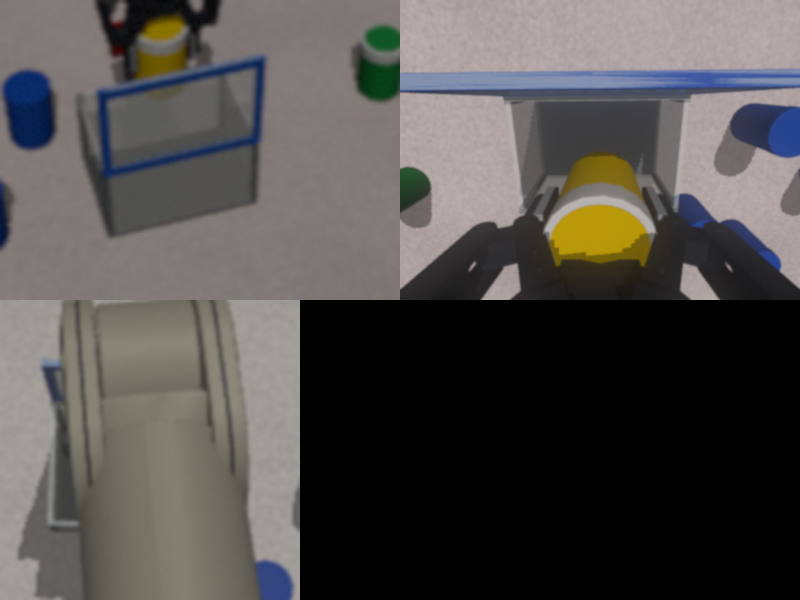

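The tub hangs centred over the box with the fingers inside the side walls, and the lid stands clear beyond. I check the camera mount's clearance to the lid while lowering.

```bash
python3 - <<'E'
from h import *
c=dict(np.load("pics/w2.npz"));E=c["extrinsics"];print((-E[:3,:3].T@E[:3,3]).round(3))
E
python3 -m inch '[{"slide":[0,0,-0.02],"yaw":0},{"slide":[0,0,-0.05],"yaw":0},{"slide":[0,0,-0.08],"yaw":0},{"slide":[0,0,-0.08],"yaw":0}]'
```

```text
[ 0.608 -0.026  0.323]
clock: 4.3
position: [0.5292, -0.0249, 0.1062]
ee_rot: [1.0, -0.002, -0.004, -0.0]
ft_force: [-0.9, 1.3, -3.4]
grip_width: 0.68
grasp_force: 41.8
```

```bash
python3 -m inch '[{"slide":[-0.008,0,0],"yaw":0},{"slide":[-0.014,0,-0.01],"yaw":0},{"slide":[-0.014,0,-0.03],"yaw":0},{"slide":[-0.014,0,-0.045],"yaw":0},{"slide":[-0.014,0,-0.056],"yaw":0},{"slide":[-0.014,0,-0.056],"yaw":0},{"slide":[-0.014,0,-0.056],"yaw":0}]'
```

```text
clock: 4.88
position: [0.5189, -0.0236, 0.056]
ee_rot: [1.0, -0.001, 0.0, 0.0]
ft_force: [-0.3, -0.0, -2.5]
grip_width: 0.682
grasp_force: 41.9
```

```bash
python3 -m inch '[{"slide":[0,0,-0.004],"yaw":0},{"slide":[0,0,-0.007],"yaw":0},{"slide":[0,0,-0.009],"yaw":0},{"slide":[0,0,-0.011],"yaw":0},{"slide":[0,0,-0.0125],"yaw":0},{"slide":[0,0,-0.0125],"yaw":0},{"slide":[0,0,-0.0125],"yaw":0}]'
```

```text
clock: 5.47
position: [0.5196, -0.0237, 0.0441]
ee_rot: [1.0, -0.001, 0.001, 0.0]
ft_force: [-4.8, 0.2, 10.5]
grip_width: 0.685
grasp_force: 40.5
```

The upward force rose by about 13 N, so the tub is on the box's floor. I release it.

```bash
python3 -m inch '[{"slide":[0,0,0.0005],"yaw":0},{"slide":[0,0,0.0005],"yaw":0},{"slide":[0,0,0.0005],"yaw":0},{"slide":[0,0,0.0005],"yaw":0},{"slide":[0,0,0.0005],"yaw":0},{"slide":[0,0,0.0005],"yaw":0}]' 0
python3 -m inch '[{"slide":[0,0,0.02],"yaw":0},{"slide":[0,0,0.05],"yaw":0},{"slide":[0,0,0.085],"yaw":0},{"slide":[0,0,0.125],"yaw":0},{"slide":[0,0,0.165],"yaw":0},{"slide":[0,0,0.2],"yaw":0},{"slide":[0,0,0.2],"yaw":0},{"slide":[0,0,0.2],"yaw":0}]'
python3 - <<'E'
from h import *
snap("scene","pics/s3.png");snap("wrist","pics/w3.png")
a=cv2.imread("pics/s3.png")[130:270,170:357];a=cv2.resize(a,(400,300),interpolation=2);w=cv2.resize(cv2.imread("pics/w3.png"),(400,300))
cv2.imwrite("pics/m3.png",np.hstack([a,w]))
E
```

```text
clock: 5.97
position: [0.5187, -0.0235, 0.0433]
ee_rot: [1.0, -0.001, -0.0, 0.0]
ft_force: [0.5, 0.8, 0.4]
grip_width: 1.0
grasp_force: 0.0
clock: 6.63
position: [0.5198, -0.0235, 0.2455]
ee_rot: [1.0, -0.001, 0.002, 0.0]
ft_force: [-0.5, -0.5, -1.4]
grip_width: 0.997
grasp_force: 0.0
```

View pics/m3.png

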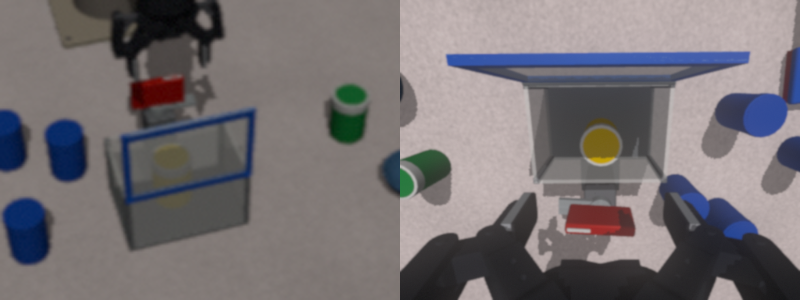

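The picture shows the tub upright on the box floor, with its cap at (600,145) in the right panel, and the lid still open. Next I take the closed gripper over and behind the lid.

```bash
python3 -m inch '[{"slide":[0,0,0.035],"yaw":0},{"slide":[0,0,0.06],"yaw":0},{"slide":[0.03,0,0.065],"yaw":0},{"slide":[0.065,0,0.065],"yaw":0},{"slide":[0.1,0,0.065],"yaw":0},{"slide":[0.135,0,0.065],"yaw":0},{"slide":[0.165,0,0.065],"yaw":0},{"slide":[0.18,0,0.06],"yaw":0},{"slide":[0.18,0,0.03],"yaw":0},{"slide":[0.18,0,0],"yaw":0},{"slide":[0.18,0,-0.02],"yaw":0},{"slide":[0.18,0,-0.022],"yaw":0},{"slide":[0.18,0,-0.022],"yaw":0},{"slide":[0.18,0,-0.022],"yaw":0}]' 255 40
python3 - <<'E'
from h import *
snap("scene","pics/s4.png")
a=cv2.imread("pics/s4.png")[130:270,170:357];cv2.imwrite("pics/m4.png",cv2.resize(a,(600,450),interpolation=2))
E
```

```text
clock: 7.9
position: [0.699, -0.0234, 0.2221]
ee_rot: [1.0, -0.001, 0.0, -0.0]
ft_force: [0.7, -0.4, 0.6]
grip_width: -0.0
grasp_force: 0.0
```

View pics/m4.png

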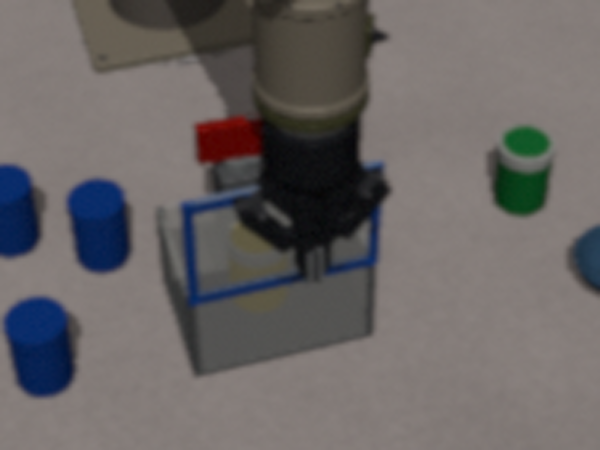

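The closed gripper (tips near (315,275)) stands behind the lid. Now I sweep it along the lid's arc.

```bash
python3 -m inch '[{"slide":[-0.025,0,0],"yaw":0},{"slide":[-0.045,0,0],"yaw":0},{"slide":[-0.058,0,0],"yaw":0},{"slide":[-0.068,0,0],"yaw":0},{"slide":[-0.077,0,0],"yaw":0},{"slide":[-0.085,0,0],"yaw":0},{"slide":[-0.094,0,0],"yaw":0},{"slide":[-0.103,0,0],"yaw":0},{"slide":[-0.113,0,-0.002],"yaw":0},{"slide":[-0.123,0,-0.005],"yaw":0},{"slide":[-0.133,0,-0.009],"yaw":0},{"slide":[-0.143,0,-0.0135],"yaw":0},{"slide":[-0.143,0,-0.0135],"yaw":0}]'
```

```text
clock: 9.03
position: [0.554, -0.0236, 0.2074]
ee_rot: [1.0, -0.001, -0.001, 0.0]
ft_force: [0.8, 0.7, 0.1]
grip_width: -0.004
grasp_force: 0.0
```

```bash
python3 - <<'E'
from h import *
snap("scene","pics/s5.png")
a=cv2.imread("pics/s5.png")[130:270,170:357];cv2.imwrite("pics/m5.png",cv2.resize(a,(600,450),interpolation=2))
E
```

```text
(no output)
```

View pics/m5.png

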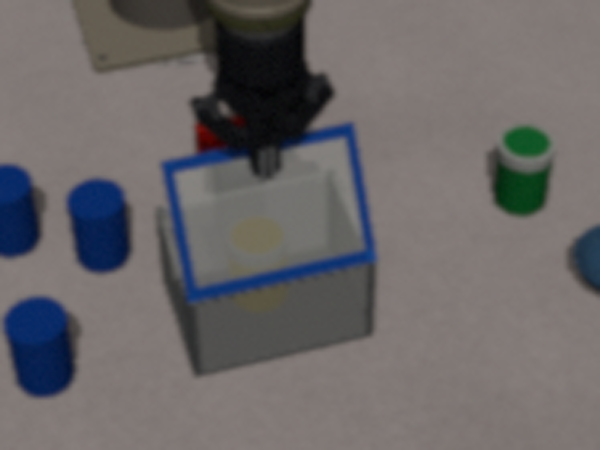

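The lid is following the fingertips, now at about 1 rad. I continue to the rim.

```bash
python3 -m inch '[{"slide":[-0.009,0,-0.006],"yaw":0},{"slide":[-0.017,0,-0.012],"yaw":0},{"slide":[-0.024,0,-0.0195],"yaw":0},{"slide":[-0.031,0,-0.027],"yaw":0},{"slide":[-0.037,0,-0.036],"yaw":0},{"slide":[-0.0425,0,-0.045],"yaw":0},{"slide":[-0.0465,0,-0.0545],"yaw":0},{"slide":[-0.05,0,-0.0645],"yaw":0},{"slide":[-0.052,0,-0.073],"yaw":0},{"slide":[-0.053,0,-0.079],"yaw":0},{"slide":[-0.053,0,-0.083],"yaw":0},{"slide":[-0.053,0,-0.083],"yaw":0}]'
python3 -m inch '[{"slide":[0,0,-0.002],"yaw":0},{"slide":[0,0,-0.0035],"yaw":0},{"slide":[0,0,-0.005],"yaw":0},{"slide":[0,0,-0.005],"yaw":0}]'
```

```text
clock: 10.08
position: [0.5022, -0.0235, 0.1238]
ee_rot: [1.0, -0.001, -0.001, -0.0]
ft_force: [0.5, -0.9, -0.2]
grip_width: -0.005
grasp_force: 0.0
clock: 10.42
position: [0.5031, -0.0234, 0.1227]
ee_rot: [1.0, -0.001, 0.0, 0.001]
ft_force: [-16.2, 0.6, 32.0]
grip_width: -0.001
grasp_force: 16.0
```

The lid met the rim firmly, with the tips at z≈0.112 as they should be when shut. Next I rise, turn and go over the knob.

```bash
python3 -m inch '[{"slide":[0,0,0.02],"yaw":0},{"slide":[0,0,0.055],"yaw":0},{"slide":[0,0,0.09],"yaw":0.12},{"slide":[-0.01,0,0.12],"yaw":0.24},{"slide":[-0.03,0,0.13],"yaw":0.36},{"slide":[-0.05,0,0.13],"yaw":0.48},{"slide":[-0.065,0,0.13],"yaw":0.6},{"slide":[-0.065,0,0.13],"yaw":0.72},{"slide":[-0.065,0,0.13],"yaw":0.84},{"slide":[-0.065,0,0.13],"yaw":0.96},{"slide":[-0.065,0,0.13],"yaw":1.08},{"slide":[-0.065,0,0.13],"yaw":1.2},{"slide":[-0.065,0,0.13],"yaw":1.32},{"slide":[-0.065,0,0.13],"yaw":1.44},{"slide":[-0.065,0,0.13],"yaw":1.525},{"slide":[-0.065,0,0.13],"yaw":1.525},{"slide":[-0.065,0,0.13],"yaw":1.525}]' 0
python3 - <<'E'
from h import *
c=snap("wrist","pics/w6.png");snap("scene","pics/s6.png")
a=cv2.imread("pics/s6.png")[130:270,170:357];a=cv2.resize(a,(400,300),interpolation=2);w=cv2.resize(cv2.imread("pics/w6.png"),(400,300))
cv2.imwrite("pics/m6.png",np.hstack([a,w]))
o=get_obs();print(o["joint_pos"].round(2))
im=cv2.imread("pics/w6.png");m=cv2.inRange(cv2.cvtColor(im,cv2.COLOR_BGR2HSV),(0,150,120),(8,255,255))
cn=max(cv2.findContours(m,0,2)[0],key=cv2.contourArea);b=cv2.boxPoints(cv2.minAreaRect(cn));print(b.round(),[back(c,*p,.169)[:2].round(4) for p in b])
for y in(.04,-.04):print(proj(c,(.439+y*.045,-.024+y,.169)))
E
```

```text
clock: 11.83
position: [0.4379, -0.0234, 0.2501]
ee_rot: [0.725, 0.689, 0.0, 0.0]
ft_force: [0.7, 0.3, 0.9]
grip_width: 1.002
grasp_force: 0.0
[ 0.45 -0.07 -0.47  1.89 -0.03  1.31 -0.07]
[[253. 247.]
 [255. 162.]
 [268. 162.]
 [265. 247.]] [array([ 0.4334, -0.0587]), array([0.4393, 0.014 ]), array([0.4491, 0.0133]), array([ 0.4443, -0.0596])]
[256.83263468 159.09767611]
[257.31607824 252.29688769]
```

View pics/m6.png

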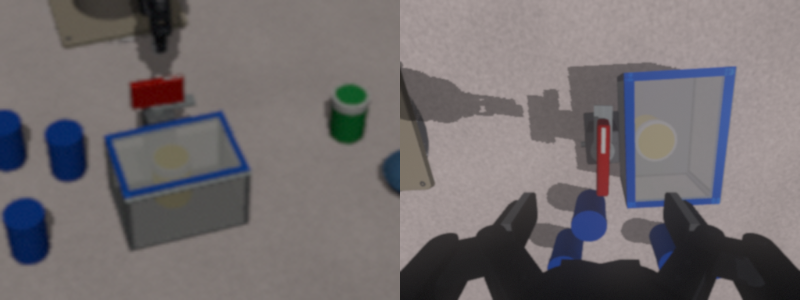

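The lid is shut flat in the left panel, and the red bar lies between the open fingers in the right panel, at (603,158). I lower and grip it.

```bash
python3 -m inch '[{"slide":[0.002,0,-0.03],"yaw":0},{"slide":[0.002,0,-0.06],"yaw":0},{"slide":[0.002,0,-0.085],"yaw":0},{"slide":[0.002,0,-0.1],"yaw":0},{"slide":[0.002,0,-0.107],"yaw":0},{"slide":[0.002,0,-0.107],"yaw":0},{"slide":[0.002,0,-0.107],"yaw":0}]'
python3 -m inch '[{"slide":[0,0,0],"yaw":0},{"slide":[0,0,0],"yaw":0},{"slide":[0,0,0],"yaw":0},{"slide":[0,0,0],"yaw":0},{"slide":[0,0,0],"yaw":0},{"slide":[0,0,0],"yaw":0},{"slide":[0,0,0],"yaw":0},{"slide":[0,0,0],"yaw":0},{"slide":[0,0,0],"yaw":0},{"slide":[0,0,0],"yaw":0}]' 255 60
```

```text
clock: 12.52
position: [0.4402, -0.0235, 0.1435]
ee_rot: [0.724, 0.69, 0.0, 0.0]
ft_force: [0.3, -0.5, 0.7]
grip_width: 1.002
grasp_force: 0.0
clock: 13.35
position: [0.4406, -0.0235, 0.1433]
ee_rot: [0.724, 0.69, 0.001, 0.001]
ft_force: [5.6, 0.1, 0.4]
grip_width: 0.158
grasp_force: 61.1
```

```bash
python3 -m inch '[{"slide":[0.001,0,0],"yaw":-0.1},{"slide":[0.001,0,0],"yaw":-0.2},{"slide":[0.001,0,0],"yaw":-0.3},{"slide":[0.001,0,0],"yaw":-0.4},{"slide":[0.001,0,0],"yaw":-0.5},{"slide":[0.001,0,0],"yaw":-0.6},{"slide":[0.001,0,0],"yaw":-0.7},{"slide":[0.001,0,0],"yaw":-0.8},{"slide":[0.001,0,0],"yaw":-0.8}]' 255 100
python3 -m inch '[{"slide":[0,0,0],"yaw":-0.08},{"slide":[0,0,0],"yaw":-0.16},{"slide":[0,0,0],"yaw":-0.24},{"slide":[0,0,0],"yaw":-0.32},{"slide":[0,0,0],"yaw":-0.4},{"slide":[0,0,0],"yaw":-0.48},{"slide":[0,0,0],"yaw":-0.56},{"slide":[0,0,0],"yaw":-0.64},{"slide":[0,0,0],"yaw":-0.72},{"slide":[0,0,0],"yaw":-0.74},{"slide":[0,0,0],"yaw":-0.74},{"slide":[0,0,0],"yaw":-0.74}]'
python3 -c "
from workcell import *
o=get_obs();print(o['torque'],o['joint_pos'])"
```

```text
clock: 14.1
position: [0.4406, -0.0233, 0.1433]
ee_rot: [0.936, 0.351, -0.0, 0.0]
ft_force: [-1.9, 0.1, 6.9]
grip_width: 0.153
grasp_force: 97.8
clock: 15.1
position: [0.4407, -0.0232, 0.1433]
ee_rot: [1.0, -0.008, -0.0, 0.0]
ft_force: [-2.2, 0.4, 6.8]
grip_width: 0.151
grasp_force: 98.8
[0.4174866  0.3680837  1.08329426] [ 0.39789493  0.03964278 -0.45332624  2.02513738  0.02025259  1.08108185
 -1.65052882]
```

The moment of 1.1 N m says the knob is against its stop. I ease off, open and rise, then look.

```bash
python3 -m inch '[{"slide":[0,0,0],"yaw":0.01},{"slide":[0,0,0],"yaw":0.01},{"slide":[0,0,0],"yaw":0.01},{"slide":[0,0,0],"yaw":0.01},{"slide":[0,0,0],"yaw":0.01},{"slide":[0,0,0],"yaw":0.01},{"slide":[0,0,0],"yaw":0.01},{"slide":[0,0,0],"yaw":0.01}]' 0
python3 -m inch '[{"slide":[0,0,0.02],"yaw":0},{"slide":[0,0,0.05],"yaw":0},{"slide":[0,0,0.085],"yaw":0},{"slide":[-0.02,-0.03,0.12],"yaw":0},{"slide":[-0.02,-0.07,0.14],"yaw":0},{"slide":[-0.02,-0.11,0.14],"yaw":0},{"slide":[-0.02,-0.15,0.14],"yaw":0},{"slide":[-0.02,-0.19,0.14],"yaw":0},{"slide":[-0.02,-0.23,0.14],"yaw":0},{"slide":[-0.02,-0.25,0.14],"yaw":0},{"slide":[-0.02,-0.25,0.14],"yaw":0},{"slide":[-0.02,-0.25,0.14],"yaw":0},{"slide":[-0.02,-0.25,0.14],"yaw":0}]'
python3 - <<'E'
from h import *
c=snap("top","pics/t7.png");snap("scene","pics/s7.png")
a=cv2.imread("pics/s7.png")[130:270,170:357];a=cv2.resize(a,(400,300),interpolation=2)
b=cv2.imread("pics/t7.png")[110:260,110:310];b=cv2.resize(b,(400,300),interpolation=2)
cv2.imwrite("pics/m7.png",np.hstack([a,b]))
E
```

```text
clock: 15.77
position: [0.4408, -0.0235, 0.1428]
ee_rot: [1.0, -0.004, 0.0, 0.0]
ft_force: [0.3, 0.2, 0.1]
grip_width: 0.996
grasp_force: 0.0
clock: 16.85
position: [0.421, -0.2728, 0.2827]
ee_rot: [1.0, -0.003, -0.0, -0.0]
ft_force: [-0.1, -0.1, 0.8]
grip_width: 1.0
grasp_force: 0.0
```

View pics/m7.png

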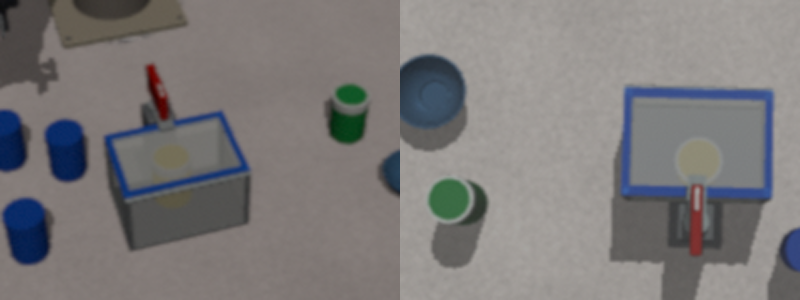

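The lid is flat and shut with the tub upright beneath it at (699,160). The bar points along the box's x at (697,220), with the tongue over the lid's edge, so the knob is locked. The gripper is clear.

```bash
python3 -c "
from workcell import *
print(hand_in())"
```

```text
the job is handed in; nothing more can be done
None
```

The yellow tub is upright in the box, the lid is shut flat, and the knob is turned to its stop with the tongue over the lid; the job was handed in with the robot clear and the bystanders untouched (about 17 s on the clock).

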